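# Seat a battery pack under the dock's leaf spring and start the test

## Task

Without gripping or lifting anything, press the battery pack down hard with the fingertips on its blue thumb step and, keeping it pressed, push it along the dock under the leaf spring until it is fully home against the stop, where the spring holds it down. Then press the green start button fully down, not before the pack is home, and move away; leave the pressure gauge, the screwdriver and the jar where they are.

Things in the scene. Friction and masses are not known exactly. Their poses are not given: they have to be found in the camera images.
- dock: White battery test dock fixed to the bench, 240 long (its x) x 80 wide (its y) mm, origin on the bench under its centre, z up. An open-topped channel 54 wide runs along x between side walls 32 high (rear wall 30 high, at x = -120 to -114). At the far end a head (x +94 to +120, full width, 58 high) carries the leaf spring, which reaches back over the channel.
- pack: Battery pack lying loose on the channel floor, 100 long (x) x 50 wide, about 200 g, slippery underneath, origin at the centre of its underside, x towards the stop. x -50 to -10: blue ribbed thumb step, 12 thick; x -10 to +50: white block 20 thick, sloped down to 16 over its last 12 mm. At the start its origin is 25 to 50 mm behind the dock's origin (dock x), underside 22 above the bench.
- thumb_step (a point): Point on the pack: middle of the thumb step's top (pack x = -30, z = 12; 34 above the bench at first, 26 fully pressed). The step reaches 20 mm before and behind it and 25 mm to each side. At its front end, pack x = -10, the block's upright face stands 8 mm above the step: fingertips on the step can push against it.
- spring_tip (a point): Underside of the steel bar (6 thick, 44 wide, 11 high) at the free end of the copper leaf: dock x = +40, 32.5 above the bench when free. 4 N holds it down; it lifts at most 3.5 mm. The pack (block top at 42) butts against the bar unless pressed well down (over about 5 of the 8 mm); fully down (top 34) its sloped nose slips under and lifts it. At home it holds the pack 1 to 2 mm above full press.
- leaf (a joint): Angle of the leaf spring, rad: 0 free, grows as its bar is lifted (58 mm from the hinge), at most 0.06.
- floor (a joint): Travel of the channel's sprung aluminium floor plate (dock x -112 to +76), m: 0 free (its top 22 mm above the bench), 0.008 pressed fully down (14 mm). About 4 N starts it, 12 N brings it fully down, where it is solid. It moves straight down without tilting and lifts the pack again when let go.
- start (a joint): Travel of the green start button, m: 0 released, 0.006 fully down; springs back; about 5 N presses it fully down.
- start_top (a point): Centre of the top of the green start button, 30 mm across, on a small white housing fixed to the bench beside the dock (to its left or to its right); pressed straight down.
- gauge: Round steel pressure gauge, 60 across and 29 high with a brass nipple, loose on the bench beside the dock, across from the start button; origin under its centre. Leave alone.
- driver: Yellow screwdriver, 170 long, lying loose beside the dock's far end, along its own x; origin under its middle. Leave alone.
- jar: Small jar with a blue cap, 44 across and 60 high, standing loose beside the dock's far end; origin under its centre. Leave alone.
- stop (a point): Point on the dock: middle of the end face of the channel, the stop, at dock x = +80, 24 above the bench. With the pack fully home its front touches this face: the pack's origin is then at dock x = +30, y = 0 (2 mm side play each way).

How it is judged:
On the way, in this order (a step that is already met when the one before it is completed fails the run):
1. the pack has gone under the spring and is fully home against the stop (x of pack in the frame of dock above 0.026 m and value of joint leaf above 0.01 rad), for 0.2 s.
2. the start button is pressed down (value of joint start above 0.0045 m), for 0.05 s.
At the end, for the whole second after the job is handed in: The pack rests in the channel under the leaf spring within 4 mm of the stop, held down (underside less than 19 mm above the bench, flat within 0.08 rad) with the spring's bar resting on it, and the start button has been pressed (4.5 of 6 mm) after that and is let go (all of step 1 and y of pack in the frame of dock between -0.005 and 0.005 m and z of pack in the frame of dock below 0.019 m and angle between pack's own z axis and vertical below 0.08 rad and angle between the x axis of pack and the x axis of dock, either way round below 0.12 rad and value of joint start below 0.002 m and linear speed of pack below 0.01 m/s); the robot touches nothing.
It fails at once if the start button is pressed before the pack is home (value of joint start above 0.003 m and x of pack in the frame of dock below 0.026 m).
It fails at once if the pack is lifted out of the channel or tipped up (z of pack in the frame of dock above 0.03 m or angle between pack's own z axis and vertical above 0.25 rad).
It fails at once if the gauge, the screwdriver or the jar is disturbed (moved more than 15 mm) (distance of any of gauge, driver, jar from where it was at the start of the episode above 0.015 m).
It also fails if it takes over 48 s, if anything falls off the work surface, if the arm or the gripper's body presses on something with over 40 N, if the wrist force passes 120 N, or if a joint passes its speed limit or range.

## Robot

A 7-joint arm with a two-finger parallel gripper is mounted at the origin on the work surface. World frame = base frame: x ahead of the robot, y to its left, z up, the work surface at z = 0. Lengths are in m, angles in rad, forces in N, time in s.
With the tool pointing down it reaches from about 0.375 to 0.925 m from the base axis. Payload 3.1 kg.
Tool frame: the origin (TCP) lies at the very end of the fingers, on their centre line; the grasp point (between the pads) lies 19 mm behind it; z points along the fingers, y is the line along which they close (so a half turn about z gives the same grasp; the last joint's range is limited). The gripper opens to 85 mm and grips with 20 to 120 N. Pads are 22 mm wide; open, the fingers measure 114 mm over their backs; the gripper's body (76 mm by 85 mm) begins 54 mm behind the grasp point. The pads swing forward as they close: fully open they stand 13 mm farther back than shut.
Start: joints at [-1.25, 0.383, 0.044, 1.598, -0.018, 1.161, -0.05], TCP at [0.264, 0.594, 0.231] pointing down, gripper open.
Joint ranges: [-2.61, 2.61], [-0.41, 2.15], [-1.48, 1.57], [0, 2.5], [-1.57, 4.71], [0.05, 1.97], [-2.85, 2.85]. Speed limits (rad/s): [2.79, 2.79, 3.14, 3.14, 3.14, 3.14, 3.14].

## Interface

Orientations are given as a rotation vector (axis times angle).
In Python, from cell import readout, cams, order gives the robot as it stands.
- The arm moves only by the tool move_arm, never from a script. Its argument "targets" is a list of rows, each an object of numbers: "gripper": the closure, from -1 (fully open) to 1 (shut); "dx", "dy", "dz": the shift along the tool's x, y, z in units of 40 mm (1.0 is 40 mm); "ax", "ay", "az": the turn, a rotation vector about the tool's x, y, z in units of 5 degrees (1.0 is 5 degrees). A call has 1 to 20 rows; each row shifts and turns the commanded pose from where the row before left it, along the tool's axes as they then stand; what a row does not reach is not made up. A row lasts 1/8 s, in which the tool goes at most 62.5 mm and 10.7 degrees, less where a joint would pass 70% of its speed; a pose out of reach is approached as far as the arm can. A call is refused whole if a number of a shift passes 1 or a number of a turn 1, either way. A call with a gripper value outside its range is refused whole. The fingers move at their own pace and stop on an object; the grip force is fixed at half the most. Time passes only in rows, so rows that do not move let the fingers close. It gives the time, the measured TCP pose, the force, the opening and the grip force at its end, in the units of the state.
- readout.observe(): the state, without advancing time (a new reading comes with each control period).
- cams.capture(name): name is "scene" or "top"; returns a dict with "image" (480x640x3 uint8, red, green, blue), "fx", "fy", "cx", "cy" (pixels), "k1" (the pictures are not rectified: a ray, as slopes to the right and down, at radius r is drawn at 1 + k1 r^2 times it, then the intrinsics apply), "eye" and "attitude" of the camera in the world. Camera axes: x right, y down, z forward; pixel columns grow to the right and rows downward; lengths in m; the calibration is good to about 2 mm. A picture is of the moment at which its call begins. There is no depth.
- order.hand_in(): hands the job in; it is judged then, once.
The state is a dict: "t": time; "q": joint angles; "dq": joint speeds; "effort": joint torques, N m; "eef_pos": TCP position; "ee_rot": TCP orientation; "contact_force": force on the tool from outside, world axes, zero at the start; "ft_torque": the same for the moment, N m; "opening": opening from 0.0 (shut) to 1.0 (fully open); "grasp_force": force on a finger pad.
Only numpy, scipy, OpenCV 4.12 (cv2) and the standard library are available. Lean on these libraries where they do the work, as an engineer would, in place of code of your own. Each camera call takes 0.05 s, during which the arm holds its last target. There are 200 camera calls.

## Working session

There is one attempt and no reset: what is moved stays moved. The work goes in short steps, Python scripts to look and compute and a tool call to move; the robot and the scene stay as the last step left them, time stands still between calls to the robot, and variables do not carry over. Pictures are saved under pics/ and viewed, at most 10 in all, crops included, and the job is handed in when it is done.

Besides the shell and the picture viewer there is one more tool, called after "Request:" as a command line: name --argument value ..., lists and objects as JSON in quotes. move_arm: Moves the arm, as the interface text tells. Its arguments: {"type":"object","properties":{"targets":{"type":"array","items":{"type":"object","properties":{"gripper":{"type":"number"},"dx":{"type":"number"},"dy":{"type":"number"},"dz":{"type":"number"},"ax":{"type":"number"},"ay":{"type":"number"},"az":{"type":"number"}}}}},"required":["targets"]}

```bash
mkdir -p pics
cat > h.py <<'E'
import numpy as np,cv2
from scipy.spatial.transform import Rotation as R
from cell import readout,cams,order
def att(a):
    a=np.array(a,float)
    return a if a.shape==(3,3) else (R.from_rotvec(a).as_matrix() if a.size==3 else R.from_quat(a).as_matrix())
def world(c,u,v,z):
    K=np.array([[c['fx'],0,c['cx']],[0,c['fy'],c['cy']],[0,0,1]])
    x,y=(u-c['cx'])/c['fx'],(v-c['cy'])/c['fy']
    a,b=x,y
    for _ in range(20):
        s=1+c['k1']*(a*a+b*b); a,b=x/s,y/s
    d=att(c['attitude'])@np.array([a,b,1]); e=np.array(c['eye'])
    return e+d*(z-e[2])/d[2]
E
python3 - <<'E'
from h import *
import pickle
for n in('top','scene'):
    c=cams.capture(n); cv2.imwrite(f'pics/{n}0.png',c['image'][:,:,::-1]); pickle.dump(c,open(n+'.pkl','wb'))
    print({k:v for k,v in c.items() if k!='image'})
s=readout.observe();print(s['eef_pos'],s['ee_rot'],s['t'],s['opening'],s['contact_force'])
E
```

```text
{'fx': 501.1981549131393, 'fy': 501.1981549131393, 'cx': 320.4984437301306, 'cy': 242.4069144312216, 'k1': -0.11125160366304032, 'eye': array([0.54841586, 0.0412475 , 0.78917749]), 'attitude': array([-2.17787812,  2.15325574, -0.16292964])}
{'fx': 587.3586600277262, 'fy': 587.3586600277262, 'cx': 313.9845443380202, 'cy': 235.2146395302692, 'k1': -0.11222056849138198, 'eye': array([ 1.1039336 , -0.12216103,  0.73370575]), 'attitude': array([-2.0873782 , -1.53267273,  0.50569592])}
[0.26398447 0.59300706 0.2299613 ] [-0.65293879 -3.07259151  0.00388013] 0.1 0.9974491792557058 [-0.58295482  0.61676553 -0.53906816]
```

View pics/top0.png

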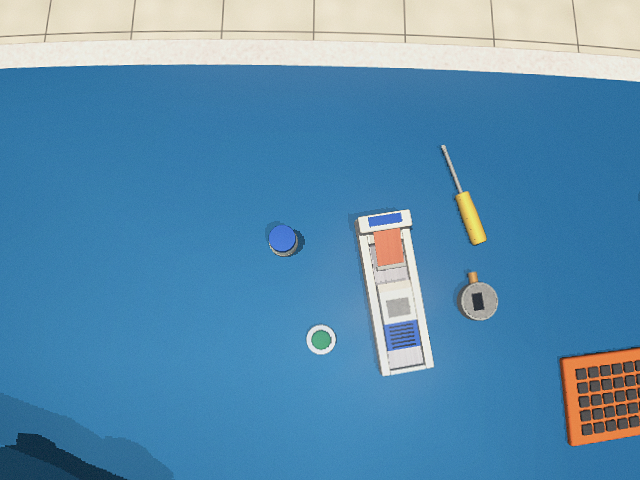

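View pics/scene0.png

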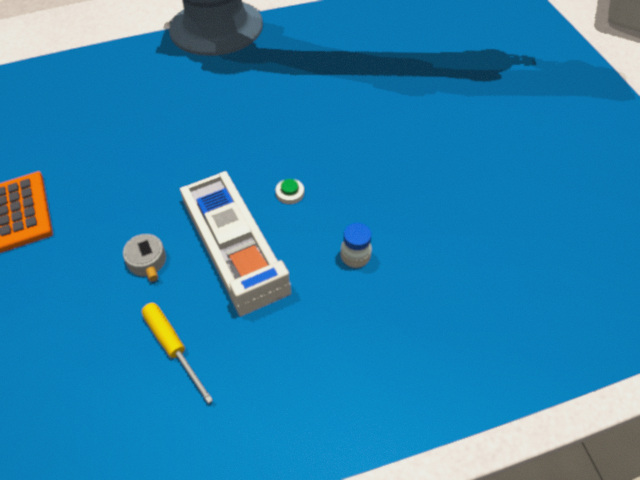

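The dock runs from its rear wall at about (408,370) to its head at about (385,218) in the top picture. The thumb step is near (403,335) and the button near (321,340). The gauge is at right (478,300), the jar at left (283,240) and the driver at (468,200). I'll enlarge the dock area for accurate corners.

Run:
```python
from h import *
import pickle
c=pickle.load(open('top.pkl','rb'))
im=c['image'][200:390,300:450,::-1]
im=cv2.resize(im[:,:],None,fx=4,fy=4,interpolation=cv2.INTER_CUBIC)
cv2.imwrite('pics/crop1.png',cv2.rotate(im,cv2.ROTATE_90_CLOCKWISE)[:, :])
print(im.shape)
```

```text
(760, 600, 3)
```

View pics/crop1.png

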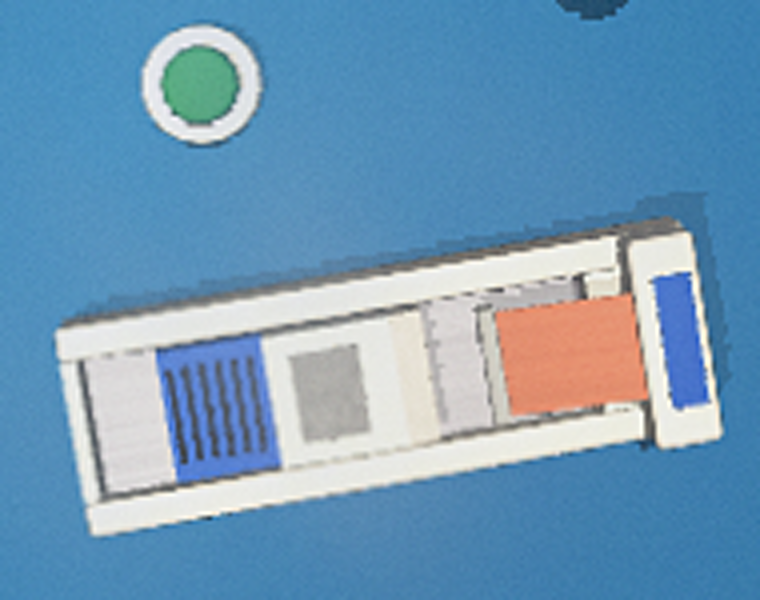

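Run:
```python
from h import *
import pickle
c=pickle.load(open('top.pkl','rb')); s=pickle.load(open('scene.pkl','rb'))
W=lambda X,Y,z: world(c,(Y+.5)/4-.5+300,(759-X+.5)/4-.5+200,z)
rl,rr=W(58,327,.032),W(93,535,.032)
hfl,hfr,hbl,hbr=[W(*p,.058) for p in((630,240),(655,447),(690,232),(722,438))]
st=[W(*p,.034) for p in((157,350),(262,337),(280,467),(177,482))]
rear=(rl+rr)/2; head=(hbl+hbr)/2
print('rear',rl,rr,np.linalg.norm(rl-rr)); print('head',hfl,hfr,hbl,hbr)
d=(head-rear)[:2]; L=np.linalg.norm(d);u=d/L;n=np.array([-u[1],u[0]])
o=(rear+head)[:2]/2; print('L',L,'yaw',np.degrees(np.arctan2(u[1],u[0])),'o',o)
f=lambda p:(np.dot(p[:2]-o,u),np.dot(p[:2]-o,n))
for p in st+[hfl,hfr,rl,rr]: print(np.round(f(p),4))
print('step centre',np.mean(st,0),f(np.mean(st,0)))
for z in(.015,.02,.025,.03,.035,.04):
    print(z,W(200,85,z),world(s,290,186,z))
for z in (.034,): print('scene step',world(s,215,201,z))
g=world(c,478,302,.029);print('gauge',f(g)); print('jar',f(world(c,283,238,.06)))
# tool axes
st=readout.observe(); M=R.from_rotvec(st['ee_rot']).as_matrix(); print(M, st['eef_pos'])
print('scene chk head corners',[f(world(s,*p,.058)) for p in((232,296),(288,268))],'rear',[f(world(s,*p,.032)) for p in((181,190),(223,174))])
```

```text
rear [ 0.44791334 -0.06798056  0.032     ] [ 0.46065276 -0.14672751  0.032     ] 0.07977075759338378
head [ 0.65902575 -0.03235855  0.058     ] [ 0.66952079 -0.10978043  0.058     ] [ 0.68150772 -0.02939476  0.058     ] [ 0.6948648  -0.10676633  0.058     ]
L 0.2371773957562519 yaw 9.531334886553932 o [ 0.57123466 -0.08771729]
[-0.0834  0.0256]
[-0.0442  0.0239]
[-0.0455 -0.0259]
[-0.0844 -0.0249]
[0.0957 0.0401]
[ 0.0933 -0.038 ]
[-0.1184  0.0399]
[-0.1188 -0.0399]
step centre [ 0.50780751 -0.09869502  0.034     ] (np.float64(-0.06436931471762339), np.float64(-0.00032347039492083493))
0.015 [0.49891465 0.02237898 0.015     ] [0.49555337 0.02384467 0.015     ]
0.02 [0.49923436 0.02250084 0.02      ] [0.49978584 0.02282892 0.02      ]
0.025 [0.49955406 0.0226227  0.025     ] [0.50401831 0.02181316 0.025     ]
0.03 [0.49987376 0.02274456 0.03      ] [0.50825078 0.02079741 0.03      ]
0.035 [0.50019346 0.02286642 0.035     ] [0.51248325 0.01978165 0.035     ]
0.04 [0.50051316 0.02298828 0.04      ] [0.51671572 0.0187659  0.04      ]
scene step [ 0.50578809 -0.09924088  0.034     ]
gauge (np.float64(-0.035591801102399845), np.float64(-0.1264584064907434))
jar (np.float64(0.10369073594633799), np.float64(0.15316501154416504))
[[-9.13586218e-01  4.06644099e-01 -8.93656401e-04]
 [ 4.06645060e-01  9.13583242e-01 -2.33573037e-03]
 [-1.33381460e-04 -2.49729203e-03 -9.99996873e-01]] [0.26398447 0.59300706 0.2299613 ]
scene chk head corners [(np.float64(0.11728431473263712), np.float64(-0.04389432494289326)), (np.float64(0.11099493504305868), np.float64(0.04162122120262922))] rear [(np.float64(-0.1141299628944384), np.float64(-0.040256704683380974)), (np.float64(-0.11506082633126472), np.float64(0.03169062194169782))]
```

Request:
move_arm --targets '[{"gripper": 1,"az": -1,"dy": -0.5},{"gripper": 1,"az": -1,"dy": -0.5},{"gripper": 1,"az": -1},{"gripper": 1,"az": -1},{"gripper": 1,"az": -1},{"gripper": 1,"az": -1},{"gripper": 1,"az": -0.7},{"gripper": 1,"dy": -1},{"gripper": 1,"dy": -1},{"gripper": 1,"dy": -1},{"gripper": 1,"dy": -1},{"gripper": 1,"dy": -1},{"gripper": 1,"dy": -1},{"gripper": 1,"dy": -1},{"gripper": 1,"dy": -1},{"gripper": 1,"dy": -1},{"gripper": 1,"dy": -1},{"gripper": 1,"dy": -1},{"gripper": 1,"dy": -1},{"gripper": 1}]'

```text
validation failed for argument at $.ta...
```

```bash
cat >> h.py <<'E'
O=np.array([.5712,-.0877]);Y=np.radians(9.5);u=np.array([np.cos(Y),np.sin(Y)]);n=np.array([-u[1],u[0]])
def st():
    s=readout.observe();p=s['eef_pos'];d=p[:2]-O
    M=R.from_rotvec(s['ee_rot']).as_matrix()
    print('t',round(s['t'],2),'dock xyz mm',np.round(1e3*np.array([d@u,d@n,p[2]]),1),'toolx yaw',np.round(np.degrees(np.arctan2(M[1,0],M[0,0])),2),'z',np.round(M[:,2],3),'F',np.round(s['contact_force'],1),'q',np.round(s['q'],2),s['opening'])
E
python3 -c "from h import *;st()"
```

```text
t 0.1 dock xyz mm [-190.7  722.1  230. ] toolx yaw 156.01 z [-0.001 -0.002 -1.   ] F [-0.6  0.6 -0.5] q [-1.25  0.38  0.04  1.6  -0.02  1.16 -0.05] 0.9974491792557058
```

Request:
move_arm --targets '[{"dx": 0,"dy": -0.5,"dz": 0,"ax": 0,"ay": 0,"az": -1,"gripper": 1}]'

```text
t: 0.22
eef_pos: [0.2562, 0.5757, 0.2303]
ee_rot: [-0.515, -3.099, 0.001]
contact_force: [0.6, 0.0, -0.1]
opening: 0.816
grasp_force: 0.0
```

Request:
move_arm --targets '[{"dx": 0,"dy": -0.5,"dz": 0,"ax": 0,"ay": 0,"az": -1,"gripper": 1},{"dx": 0,"dy": -0.5,"dz": 0,"ax": 0,"ay": 0,"az": -1,"gripper": 1},{"dx": 0,"dy": -0.5,"dz": 0,"ax": 0,"ay": 0,"az": -1,"gripper": 1},{"dx": 0,"dy": -0.5,"dz": 0,"ax": 0,"ay": 0,"az": -1,"gripper": 1},{"dx": 0,"dy": -0.5,"dz": 0,"ax": 0,"ay": 0,"az": -1,"gripper": 1},{"dx": 0,"dy": -0.5,"dz": 0,"ax": 0,"ay": 0,"az": -0.7,"gripper": 1},{"dx": 0,"dy": -1,"dz": 0,"ax": 0,"ay": 0,"az": 0,"gripper": 1},{"dx": 0,"dy": -1,"dz": 0,"ax": 0,"ay": 0,"az": 0,"gripper": 1},{"dx": 0,"dy": -1,"dz": 0,"ax": 0,"ay": 0,"az": 0,"gripper": 1},{"dx": 0,"dy": -1,"dz": 0,"ax": 0,"ay": 0,"az": 0,"gripper": 1},{"dx": 0,"dy": -1,"dz": 0,"ax": 0,"ay": 0,"az": 0,"gripper": 1},{"dx": 0,"dy": -1,"dz": 0,"ax": 0,"ay": 0,"az": 0,"gripper": 1},{"dx": 0,"dy": -1,"dz": 0,"ax": 0,"ay": 0,"az": 0,"gripper": 1},{"dx": 0,"dy": -1,"dz": 0,"ax": 0,"ay": 0,"az": 0,"gripper": 1},{"dx": 0,"dy": -1,"dz": 0,"ax": 0,"ay": 0,"az": 0,"gripper": 1},{"dx": 0,"dy": -1,"dz": 0,"ax": 0,"ay": 0,"az": 0,"gripper": 1},{"dx": 0,"dy": -1,"dz": 0,"ax": 0,"ay": 0,"az": 0,"gripper": 1},{"dx": 0,"dy": 0,"dz": 0,"ax": 0,"ay": 0,"az": 0,"gripper": 1}]'

```text
t: 2.48
eef_pos: [0.3152, 0.0216, 0.231]
ee_rot: [0.251, -3.131, -0.002]
contact_force: [0.1, 1.4, -0.4]
opening: -0.003
grasp_force: 0.0
```

```bash
python3 -c "from h import *;st()"
```

```text
t 2.48 dock xyz mm [-234.5  150.   231. ] toolx yaw -170.84 z [-0.001  0.001 -1.   ] F [ 0.1  1.4 -0.4] q [-0.73 -0.38  0.43  2.33  0.17  1.17  1.34] -0.0027443818181863244
```

Request:
move_arm --targets '[{"dx": -1,"dy": -0.75,"dz": 0,"ax": 0,"ay": 0,"az": -0.07,"gripper": 1},{"dx": -1,"dy": -0.75,"dz": 0,"ax": 0,"ay": 0,"az": 0,"gripper": 1},{"dx": -1,"dy": -0.75,"dz": 0,"ax": 0,"ay": 0,"az": 0,"gripper": 1},{"dx": -1,"dy": -0.75,"dz": 0,"ax": 0,"ay": 0,"az": 0,"gripper": 1},{"dx": -0.34,"dy": -0.75,"dz": 0,"ax": 0,"ay": 0,"az": 0,"gripper": 1},{"dx": 0,"dy": 0,"dz": 0.8,"ax": 0,"ay": 0,"az": 0,"gripper": 1},{"dx": 0,"dy": 0,"dz": 0.8,"ax": 0,"ay": 0,"az": 0,"gripper": 1},{"dx": 0,"dy": 0,"dz": 0.8,"ax": 0,"ay": 0,"az": 0,"gripper": 1},{"dx": 0,"dy": 0,"dz": 0.8,"ax": 0,"ay": 0,"az": 0,"gripper": 1},{"dx": 0,"dy": 0,"dz": 0.5,"ax": 0,"ay": 0,"az": 0,"gripper": 1},{"dx": 0,"dy": 0,"dz": 0,"ax": 0,"ay": 0,"az": 0,"gripper": 1},{"dx": 0,"dy": 0,"dz": 0,"ax": 0,"ay": 0,"az": 0,"gripper": 1}]'

```text
t: 3.98
eef_pos: [0.513, -0.0946, 0.0841]
ee_rot: [-0.27, 3.128, -0.0]
contact_force: [0.4, -0.6, 0.3]
opening: 0.002
grasp_force: 0.0
```

```bash
python3 -c "
from h import *;st()
c=cams.capture('scene');cv2.imwrite('pics/s1.png',cv2.resize(c['image'][130:330,100:400,::-1],None,fx=2.6,fy=2.6,interpolation=cv2.INTER_CUBIC))"
```

```text
t 3.98 dock xyz mm [-58.5   2.8  84.1] toolx yaw -170.13 z [ 0.002 -0.    -1.   ] F [ 0.4 -0.6  0.3] q [-0.51  0.41  0.72  2.05 -0.37  0.81  2.17] 0.0015992033726254001
```

View pics/s1.png

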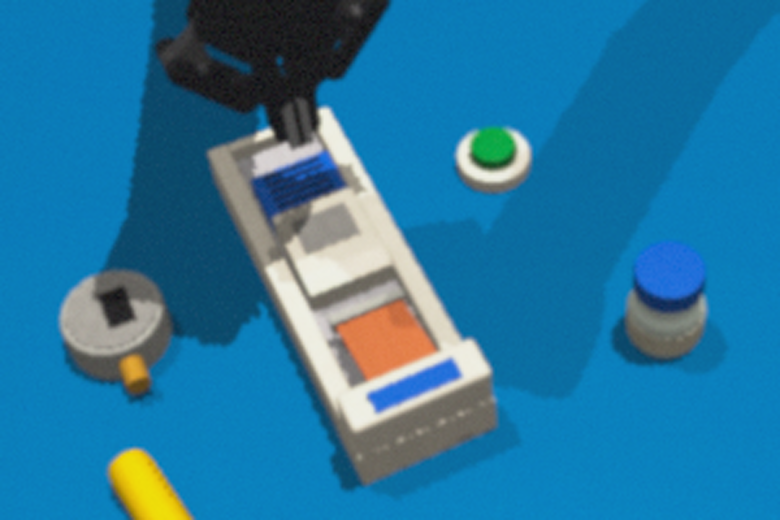

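The closed fingers hang centred over the channel above the thumb step (fingertips at about (295,140) in this crop). I'll trim by 3 mm and come down to just above the step.

Request:
move_arm --targets '[{"dx": 0.08,"dy": -0.07,"dz": 0.4,"ax": 0,"ay": 0,"az": 0,"gripper": 1},{"dx": 0,"dy": 0,"dz": 0.4,"ax": 0,"ay": 0,"az": 0,"gripper": 1},{"dx": 0,"dy": 0,"dz": 0.25,"ax": 0,"ay": 0,"az": 0,"gripper": 1},{"dx": 0,"dy": 0,"dz": 0,"ax": 0,"ay": 0,"az": 0,"gripper": 1},{"dx": 0,"dy": 0,"dz": 0,"ax": 0,"ay": 0,"az": 0,"gripper": 1}]'

```text
t: 4.65
eef_pos: [0.5095, -0.0981, 0.0413]
ee_rot: [-0.27, 3.13, -0.0]
contact_force: [0.4, 0.8, -0.6]
opening: -0.003
grasp_force: 0.0
```

```bash
python3 -c "from h import *;st()"
```

```text
t 4.65 dock xyz mm [-62.6  -0.1  41.3] toolx yaw -170.15 z [ 0. -0. -1.] F [ 0.4  0.8 -0.6] q [-0.45  0.48  0.67  2.07 -0.44  0.73  2.23] -0.0028496999942341714
```

Request:
move_arm --targets '[{"dx": 0,"dy": 0,"dz": 0.1,"ax": 0,"ay": 0,"az": 0,"gripper": 1},{"dx": 0,"dy": 0,"dz": 0.1,"ax": 0,"ay": 0,"az": 0,"gripper": 1},{"dx": 0,"dy": 0,"dz": 0.1,"ax": 0,"ay": 0,"az": 0,"gripper": 1},{"dx": 0,"dy": 0,"dz": 0.1,"ax": 0,"ay": 0,"az": 0,"gripper": 1},{"dx": 0,"dy": 0,"dz": 0,"ax": 0,"ay": 0,"az": 0,"gripper": 1}]'

```text
t: 5.28
eef_pos: [0.5098, -0.0979, 0.0262]
ee_rot: [-0.27, 3.13, 0.002]
contact_force: [-2.5, 0.7, 9.7]
opening: -0.003
grasp_force: 4.5
```

```bash
python3 -c "from h import *;st()"
```

```text
t 5.28 dock xyz mm [-62.2   0.1  26.2] toolx yaw -170.15 z [ 0.     0.001 -1.   ] F [-2.5  0.7  9.7] q [-0.43  0.51  0.64  2.07 -0.47  0.71  2.26] -0.003431837826254684
```

Request:
move_arm --targets '[{"dx": 0,"dy": 0,"dz": 0.05,"ax": 0,"ay": 0,"az": 0,"gripper": 1},{"dx": 0,"dy": 0,"dz": 0.03,"ax": 0,"ay": 0,"az": 0,"gripper": 1},{"dx": 0,"dy": 0,"dz": 0,"ax": 0,"ay": 0,"az": 0,"gripper": 1},{"dx": 0,"dy": 0,"dz": 0,"ax": 0,"ay": 0,"az": 0,"gripper": 1}]'

```text
t: 5.78
eef_pos: [0.5108, -0.0984, 0.0257]
ee_rot: [-0.269, 3.128, 0.005]
contact_force: [-7.4, 1.5, 29.3]
opening: -0.002
grasp_force: 14.5
```

```bash
python3 -c "from h import *;st()"
```

```text
t 5.78 dock xyz mm [-61.4  -0.6  25.7] toolx yaw -170.19 z [ 0.001  0.003 -1.   ] F [-7.4  1.5 29.3] q [-0.43  0.51  0.64  2.07 -0.47  0.71  2.26] -0.001821290285236392
```

Request:
move_arm --targets '[{"dx": -0.1,"dy": 0,"dz": 0,"ax": 0,"ay": 0,"az": 0,"gripper": 1},{"dx": -0.1,"dy": 0,"dz": 0,"ax": 0,"ay": 0,"az": 0,"gripper": 1},{"dx": -0.1,"dy": 0,"dz": 0,"ax": 0,"ay": 0,"az": 0,"gripper": 1},{"dx": -0.1,"dy": 0,"dz": 0,"ax": 0,"ay": 0,"az": 0,"gripper": 1},{"dx": -0.1,"dy": 0,"dz": 0,"ax": 0,"ay": 0,"az": 0,"gripper": 1},{"dx": 0,"dy": 0,"dz": 0,"ax": 0,"ay": 0,"az": 0,"gripper": 1}]'

```text
t: 6.52
eef_pos: [0.5311, -0.0968, 0.0259]
ee_rot: [-0.267, 3.127, -0.0]
contact_force: [-6.4, -0.1, 24.6]
opening: 0.003
grasp_force: 12.7
```

```bash
python3 -c "from h import *;st()"
```

```text
t 6.53 dock xyz mm [-41.1  -2.3  25.9] toolx yaw -170.24 z [ 0.003  0.    -1.   ] F [-6.4 -0.1 24.6] q [-0.43  0.54  0.64  2.02 -0.48  0.72  2.25] 0.002592192437711139
```

Request:
move_arm --targets '[{"dx": -0.1,"dy": 0.03,"dz": 0.01,"ax": 0,"ay": 0,"az": 0,"gripper": 1},{"dx": -0.1,"dy": 0.02,"dz": 0,"ax": 0,"ay": 0,"az": 0,"gripper": 1},{"dx": -0.1,"dy": 0,"dz": 0,"ax": 0,"ay": 0,"az": 0,"gripper": 1},{"dx": -0.1,"dy": 0,"dz": 0,"ax": 0,"ay": 0,"az": 0,"gripper": 1},{"dx": -0.1,"dy": 0,"dz": 0,"ax": 0,"ay": 0,"az": 0,"gripper": 1},{"dx": -0.1,"dy": 0,"dz": 0,"ax": 0,"ay": 0,"az": 0,"gripper": 1},{"dx": -0.1,"dy": 0,"dz": 0,"ax": 0,"ay": 0,"az": 0,"gripper": 1},{"dx": 0,"dy": 0,"dz": 0,"ax": 0,"ay": 0,"az": 0,"gripper": 1}]'

```text
t: 7.52
eef_pos: [0.5559, -0.0919, 0.0259]
ee_rot: [0.265, -3.129, 0.001]
contact_force: [-10.0, -1.2, 29.1]
opening: 0.0
grasp_force: 19.4
```

```bash
python3 -c "
from h import *;st()
c=cams.capture('scene');cv2.imwrite('pics/s2.png',cv2.resize(c['image'][130:330,150:350,::-1],None,fx=3,fy=3,interpolation=cv2.INTER_CUBIC))"
```

```text
t 7.53 dock xyz mm [-15.8  -1.6  25.9] toolx yaw -170.32 z [-0.001 -0.001 -1.   ] F [-10.   -1.2  29.1] q [-0.42  0.58  0.63  1.96 -0.49  0.75  2.23] 7.836661512511357e-05
```

View pics/s2.png

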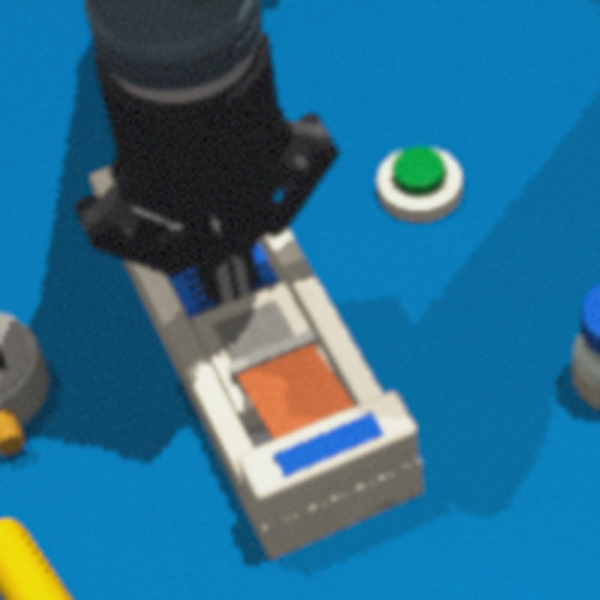

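The block's nose is already under the bar, with the fingertips against its upright face near (235,295). I'll keep pushing.

Request:
move_arm --targets '[{"dx": -0.1,"dy": 0.03,"dz": 0,"ax": 0,"ay": 0,"az": 0,"gripper": 1},{"dx": -0.1,"dy": 0,"dz": 0,"ax": 0,"ay": 0,"az": 0,"gripper": 1},{"dx": -0.1,"dy": 0,"dz": 0,"ax": 0,"ay": 0,"az": 0,"gripper": 1},{"dx": -0.1,"dy": 0,"dz": 0,"ax": 0,"ay": 0,"az": 0,"gripper": 1},{"dx": -0.1,"dy": 0,"dz": 0,"ax": 0,"ay": 0,"az": 0,"gripper": 1},{"dx": 0,"dy": 0,"dz": 0,"ax": 0,"ay": 0,"az": 0,"gripper": 1}]'

```text
t: 8.32
eef_pos: [0.5755, -0.0874, 0.0259]
ee_rot: [0.265, -3.129, 0.002]
contact_force: [-9.9, -1.5, 28.1]
opening: -0.001
grasp_force: 18.5
```

```bash
python3 -c "from h import *;st()"
```

```text
t 8.32 dock xyz mm [ 4.3 -0.4 25.9] toolx yaw -170.32 z [-0.001 -0.001 -1.   ] F [-9.9 -1.5 28.1] q [-0.42  0.6   0.62  1.92 -0.49  0.78  2.22] -0.0011844006174927188
```

Request:
move_arm --targets '[{"dx": -0.06,"dy": 0,"dz": 0,"ax": 0,"ay": 0,"az": 0,"gripper": 1},{"dx": -0.06,"dy": 0,"dz": 0,"ax": 0,"ay": 0,"az": 0,"gripper": 1},{"dx": -0.06,"dy": 0,"dz": 0,"ax": 0,"ay": 0,"az": 0,"gripper": 1},{"dx": 0,"dy": 0,"dz": 0,"ax": 0,"ay": 0,"az": 0,"gripper": 1}]'

```text
t: 8.82
eef_pos: [0.5798, -0.0866, 0.0259]
ee_rot: [0.264, -3.124, -0.001]
contact_force: [-13.9, -1.5, 32.9]
opening: -0.001
grasp_force: 20.8
```

```bash
python3 -c "from h import *;st()"
```

```text
t 8.82 dock xyz mm [ 8.7 -0.4 25.9] toolx yaw -170.36 z [-0.006 -0.    -1.   ] F [-13.9  -1.5  32.9] q [-0.42  0.61  0.62  1.9  -0.49  0.79  2.21] -0.0014377348123639226
```

Request:
move_arm --targets '[{"dx": -0.06,"dy": 0,"dz": -0.02,"ax": 0,"ay": 0,"az": 0,"gripper": 1},{"dx": -0.05,"dy": 0,"dz": 0,"ax": 0,"ay": 0,"az": 0,"gripper": 1},{"dx": 0,"dy": 0,"dz": 0,"ax": 0,"ay": 0,"az": 0,"gripper": 1},{"dx": 0,"dy": 0,"dz": 0,"ax": 0,"ay": 0,"az": 0,"gripper": 1}]'

```text
t: 9.32
eef_pos: [0.5799, -0.0866, 0.0258]
ee_rot: [0.262, -3.116, -0.003]
contact_force: [-21.5, -3.3, 36.3]
opening: 0.001
grasp_force: 22.3
```

```bash
python3 -c "from h import *;st()"
```

```text
t 9.32 dock xyz mm [ 8.7 -0.3 25.8] toolx yaw -170.4 z [-0.015  0.001 -1.   ] F [-21.5  -3.3  36.3] q [-0.42  0.62  0.62  1.9  -0.49  0.8   2.21] 0.001009902535180927
```

The pack is at the stop: no further travel, and the forward force rose to 21 N. I'll ease the forward load first, then the downward load.

Request:
move_arm --targets '[{"dx": 0.1,"dy": 0,"dz": 0,"ax": 0,"ay": 0,"az": 0,"gripper": 1},{"dx": 0.06,"dy": 0,"dz": -0.03,"ax": 0,"ay": 0,"az": 0,"gripper": 1},{"dx": 0,"dy": 0,"dz": 0,"ax": 0,"ay": 0,"az": 0,"gripper": 1}]'

```text
t: 9.7
eef_pos: [0.5798, -0.0866, 0.026]
ee_rot: [0.265, -3.129, 0.004]
contact_force: [-7.0, -3.6, 16.1]
opening: 0.001
grasp_force: 11.3
```

```bash
python3 -c "from h import *;st()"
```

```text
t 9.7 dock xyz mm [ 8.7 -0.3 26. ] toolx yaw -170.32 z [-0.001 -0.003 -1.   ] F [-7.  -3.6 16.1] q [-0.42  0.61  0.62  1.91 -0.49  0.78  2.21] 0.0010576098883986434
```

Still at the stop. Next I'll lift in small steps with a slight x easing.

Request:
move_arm --targets '[{"dx": 0.02,"dy": 0,"dz": -0.05,"ax": 0,"ay": 0,"az": 0,"gripper": 1},{"dx": 0.02,"dy": 0,"dz": -0.05,"ax": 0,"ay": 0,"az": 0,"gripper": 1},{"dx": 0,"dy": 0,"dz": -0.1,"ax": 0,"ay": 0,"az": 0,"gripper": 1},{"dx": 0,"dy": 0,"dz": -0.2,"ax": 0,"ay": 0,"az": 0,"gripper": 1},{"dx": 0,"dy": 0,"dz": -0.4,"ax": 0,"ay": 0,"az": 0,"gripper": 1},{"dx": 0,"dy": 0,"dz": -1,"ax": 0,"ay": 0,"az": 0,"gripper": 1},{"dx": 0.5,"dy": 1,"dz": 0,"ax": 0,"ay": 0,"az": 0,"gripper": 1},{"dx": 0.5,"dy": 1,"dz": 0,"ax": 0,"ay": 0,"az": 0,"gripper": 1},{"dx": 0.34,"dy": 0.86,"dz": 0,"ax": 0,"ay": 0,"az": 0,"gripper": 1},{"dx": 0,"dy": 0,"dz": 0,"ax": 0,"ay": 0,"az": 0,"gripper": 1},{"dx": 0,"dy": 0,"dz": 0,"ax": 0,"ay": 0,"az": 0,"gripper": 1}]'

```text
t: 11.08
eef_pos: [0.508, 0.0207, 0.0967]
ee_rot: [-0.27, 3.128, -0.0]
contact_force: [-0.0, 0.4, -0.7]
opening: -0.003
grasp_force: 0.0
```

```bash
python3 -c "
from h import *;st()
c=cams.capture('scene');cv2.imwrite('pics/s3.png',cv2.resize(c['image'][130:330,150:350,::-1],None,fx=3,fy=3,interpolation=cv2.INTER_CUBIC))
d=np.array([.4994,.0225])-O;print('button dock',d@u,d@n)"
```

```text
t 11.07 dock xyz mm [-44.5 117.4  96.7] toolx yaw -170.14 z [ 0.002  0.    -1.   ] F [-0.   0.4 -0.7] q [-0.75  0.36  0.73  2.07 -0.33  0.82  1.91] -0.003487821093457269
button dock -0.05262706002452658 0.12053909139019955
```

View pics/s3.png

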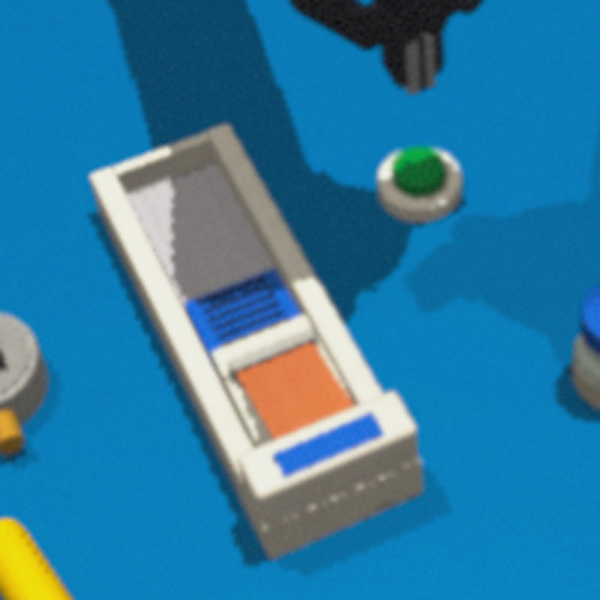

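The pack sits under the leaf with its step edges at (185,303)-(272,270). I'll measure it in the top view before touching the button.

Run:
```python
from h import *
import pickle
c=cams.capture('top')
im=cv2.resize(c['image'][200:390,300:450,::-1],None,fx=4,fy=4,interpolation=cv2.INTER_CUBIC)
cv2.imwrite('pics/crop2.png',cv2.rotate(im,cv2.ROTATE_90_CLOCKWISE))
s=cams.capture('scene')
for X,Y_ in((185,303),(272,270)):
    p=world(s,150+X/3,130+Y_/3,.027)[:2]-O;print(p@u,p@n)
```

```text
-0.019752987171246274 -0.025010775882479644
-0.01913119154146829 0.022098219267152563
```

View pics/crop2.png

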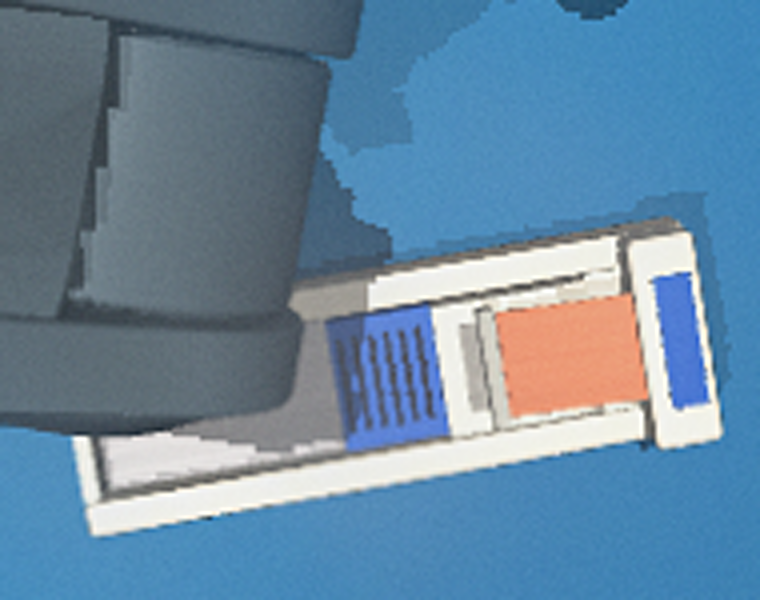

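The step runs from (328,320)-(347,452) to (432,306)-(450,437). Its rear edge is at dock x of about -20 mm, which means the pack is home (30 mm). Now I'll go over the button.

Request:
move_arm --targets '[{"dx": 0.2,"dy": 0.08,"dz": 0,"ax": 0,"ay": 0,"az": 0,"gripper": 1},{"dx": 0,"dy": 0,"dz": 0.6,"ax": 0,"ay": 0,"az": 0,"gripper": 1},{"dx": 0,"dy": 0,"dz": 0.6,"ax": 0,"ay": 0,"az": 0,"gripper": 1},{"dx": 0,"dy": 0,"dz": 0.3,"ax": 0,"ay": 0,"az": 0,"gripper": 1},{"dx": 0,"dy": 0,"dz": 0,"ax": 0,"ay": 0,"az": 0,"gripper": 1},{"dx": 0,"dy": 0,"dz": 0,"ax": 0,"ay": 0,"az": 0,"gripper": 1}]'

```text
t: 11.98
eef_pos: [0.4992, 0.0226, 0.0363]
ee_rot: [-0.269, 3.129, 0.0]
contact_force: [0.1, 0.2, 1.4]
opening: -0.003
grasp_force: 0.0
```

```bash
python3 -c "from h import *;st()"
```

```text
t 11.97 dock xyz mm [-52.8 120.7  36.3] toolx yaw -170.17 z [ 0.001  0.    -1.   ] F [0.1 0.2 1.4] q [-0.69  0.46  0.65  2.12 -0.43  0.7   1.99] -0.0026792472514206266
```

Request:
move_arm --targets '[{"dx": 0,"dy": 0,"dz": 0.1,"ax": 0,"ay": 0,"az": 0,"gripper": 1},{"dx": 0,"dy": 0,"dz": 0.1,"ax": 0,"ay": 0,"az": 0,"gripper": 1},{"dx": 0,"dy": 0,"dz": 0.1,"ax": 0,"ay": 0,"az": 0,"gripper": 1},{"dx": 0,"dy": 0,"dz": 0.1,"ax": 0,"ay": 0,"az": 0,"gripper": 1},{"dx": 0,"dy": 0,"dz": 0,"ax": 0,"ay": 0,"az": 0,"gripper": 1}]'

```text
t: 12.6
eef_pos: [0.4985, 0.0228, 0.0196]
ee_rot: [0.27, -3.13, -0.0]
contact_force: [-0.4, 0.8, 4.0]
opening: 0.0
grasp_force: 1.4
```

Request:
move_arm --targets '[{"dx": 0,"dy": 0,"dz": 0.05,"ax": 0,"ay": 0,"az": 0,"gripper": 1},{"dx": 0,"dy": 0,"dz": 0.05,"ax": 0,"ay": 0,"az": 0,"gripper": 1},{"dx": 0,"dy": 0,"dz": 0,"ax": 0,"ay": 0,"az": 0,"gripper": 1},{"dx": 0,"dy": 0,"dz": 0,"ax": 0,"ay": 0,"az": 0,"gripper": 1}]'

```text
t: 13.1
eef_pos: [0.4985, 0.0229, 0.0161]
ee_rot: [0.27, -3.13, -0.001]
contact_force: [-2.2, 0.9, 7.5]
opening: 0.002
grasp_force: 3.6
```

Request:
move_arm --targets '[{"dx": 0,"dy": 0,"dz": 0.05,"ax": 0,"ay": 0,"az": 0,"gripper": 1},{"dx": 0,"dy": 0,"dz": 0,"ax": 0,"ay": 0,"az": 0,"gripper": 1},{"dx": 0,"dy": 0,"dz": 0,"ax": 0,"ay": 0,"az": 0,"gripper": 1}]'

```text
t: 13.48
eef_pos: [0.4986, 0.0229, 0.0158]
ee_rot: [0.269, -3.129, -0.004]
contact_force: [-5.9, 0.6, 23.4]
opening: 0.001
grasp_force: 11.5
```

The button has bottomed out: 23 N with no further travel. Now I'll lift away.

Request:
move_arm --targets '[{"dx": 0,"dy": 0,"dz": -0.2,"ax": 0,"ay": 0,"az": 0,"gripper": 1},{"dx": 0,"dy": 0,"dz": -0.6,"ax": 0,"ay": 0,"az": 0,"gripper": 1},{"dx": 0,"dy": 0,"dz": -1,"ax": 0,"ay": 0,"az": 0,"gripper": 1},{"dx": 0,"dy": 0,"dz": -1,"ax": 0,"ay": 0,"az": 0,"gripper": 1},{"dx": 0,"dy": 1,"dz": -1,"ax": 0,"ay": 0,"az": 0,"gripper": 1},{"dx": 0,"dy": 1,"dz": 0,"ax": 0,"ay": 0,"az": 0,"gripper": 1},{"dx": 0,"dy": 1,"dz": 0,"ax": 0,"ay": 0,"az": 0,"gripper": 1},{"dx": 0,"dy": 1,"dz": 0,"ax": 0,"ay": 0,"az": 0,"gripper": 1},{"dx": 0,"dy": 0,"dz": 0,"ax": 0,"ay": 0,"az": 0,"gripper": 1},{"dx": 0,"dy": 0,"dz": 0,"ax": 0,"ay": 0,"az": 0,"gripper": 1}]'

```text
t: 14.72
eef_pos: [0.471, 0.1796, 0.1653]
ee_rot: [0.27, -3.13, 0.002]
contact_force: [0.1, -0.0, 0.3]
opening: 0.002
grasp_force: 0.0
```

```bash
python3 -c "
from h import *;st()
c=cams.capture('scene');cv2.imwrite('pics/s4.png',cv2.resize(c['image'][130:330,150:350,::-1],None,fx=3,fy=3,interpolation=cv2.INTER_CUBIC))"
```

```text
t 14.72 dock xyz mm [-54.7 280.2 165.3] toolx yaw -170.15 z [-0.    -0.001 -1.   ] F [ 0.1 -0.   0.3] q [-1.1   0.22  0.73  2.03 -0.18  0.95  1.46] 0.0015310863409453371
```

View pics/s4.png

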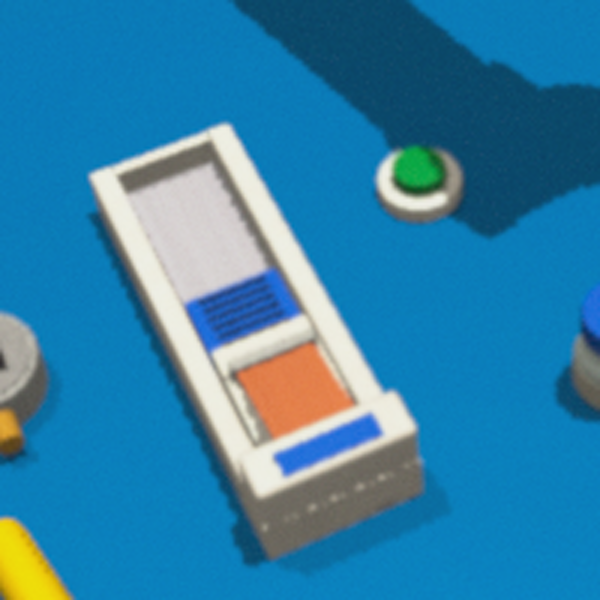

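The pack's step is still at (185,303)-(272,270), so it is home under the spring. The button at (418,168) has sprung back, and the gauge and jar have not moved.

```bash
python3 -c "
from cell import order;print(order.hand_in())"
```

```text
the job is handed in; nothing more can be done
None
```

I pushed the pack home against the stop under the leaf spring, then pressed the start button fully down and let it spring back, and handed the job in at about 15 s; the arm is clear and the gauge, screwdriver and jar were not touched, but no verdict came back.

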